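# Clear the stray bolt and peel the top tray off the clipped stack

## Task

Three sheet-metal trays are nested on a free-spinning turntable, each held down by little spring clips on the one below. Take the stray T-bolt out of the top tray and put it in the steel bin, then peel off just the top tray: tip it up by its tab corner by some 10 degrees or more while the opposite corner still sits in the stack, then lift it away, leaving the other trays on the turntable. Finish while holding that tray still in the gripper above the mouth of the bin, ready to be brushed out, touching nothing but the gripper; leave the other things on the cart alone.

Things in the scene. Friction and masses are not known exactly. Their poses are not given: they have to be found in the camera images.
- turntable: fixed foot of a small turntable; origin at the centre of its underside, on the spin axis. Its round grey platter, 180 mm across, top 23 mm above the cart, spins freely about the vertical: any sideways push turns it and the trays. The lowest tray is fixed to the platter.
- middle_tray: second tray, aluminium, same pan as the top tray but without tab; loose, but its clips on the lowest tray are many times as stiff as those that hold the top tray. Origin at the centre of its underside, z up, at the start 33 mm above the cart.
- top_tray: top tray, the only one with a tab: pan, 120 g, 137 (x) x 111 (y) mm over the rim, inner floor 110 x 84. Origin: centre of the underside, z up, 43 mm above the cart at first; floor 10, rim top 30.5 mm above it. Spring clips at mid-side hold its rim, a few N each, until that side has risen about 6 mm; they stand 8 mm over the rim. Held by the tab it may tip, hanging up to 190 mm below the grip
- tab (a point): grip point on the top tray's pull tab: an upright black plate at its (-x, +y) corner, facing roughly the robot. This point is 99 mm out from the tray's centre along the diagonal, 44 mm above the tray's origin, 11.5 mm below the plate's top. Plate 10 mm thick (pinch it square to the diagonal), from 78 to 113 mm out; the rim's corner ends 83 mm out
- far_corner (a point): rim corner of the top tray diagonally opposite the tab: 63 mm along the tray's x, -50 mm along its y, 28.5 mm above its origin. Tip the tray about this point: tipped about a lower one its far wall wedges in the tray below.
- bolt: plain dark steel T-slot bolt with nut, 140 g, 66 mm long, lying in the top tray across its long side, give or take 25 degrees; origin under its middle on the tray's floor; axis along its y. The shank, 15 mm thick, axis 15 mm above the origin, is bare from y = -19 to +21 mm; the two ends are blocks 34 and 30 mm wide (x), 30 mm high.
- bin: open grey pressed-steel bin, fixed, 153 (x) x 270 (y) mm and 115 mm high, walls 2 mm, some packed boxes up to 32 mm high on its floor; origin at the centre of its underside. Its long side runs roughly away from the robot.
- oiler: squeeze oil bottle, 151 mm high, standing by the near left corner of the cart; to be left alone; origin under its centre
- collet: steel collet, 28 mm across, 42 mm high, standing at the near edge; to be left alone; origin under its centre
- insert_box: small insert box, 32 x 55 x 23 mm, at the near edge; to be left alone; origin under its centre
- feeler: feeler gauge, 14 x 100 x 10 mm, lying flat between turntable and bin; to be left alone; origin under its centre

How it is judged:
On the way, in this order (a step that is already met when the one before it is completed fails the run):
1. the bolt lies in the bin, let go, and the top tray is still on the stack (x of bolt in the frame of bin between -0.071 and 0.071 m and y of bolt in the frame of bin between -0.133 and 0.133 m and height (world z) of bolt below 0.09 m and contact force between bolt and the fingers below 0.05 N and distance between top_tray and middle_tray below 0.014 m), for 0.2 s.
2. the tab corner of the top tray is peeled up: the tray is tipped in the fingers while its far rim corner is still less than 88 mm high (16 mm above its seat), the trays below stay on the turntable (angle between top_tray's own z axis and vertical above 0.12 rad and height (world z) of far_corner below 0.088 m and height (world z) of tab above 0.098 m and contact force between top_tray and the fingers above 1 N and distance between middle_tray and turntable below 0.043 m and angle between middle_tray's own z axis and vertical below 0.08 rad), for 0.1 s.
At the end, for the whole second after the job is handed in: Bolt released in the bin (below 90 mm); middle tray still seated on the stack (within 10 mm, tilt < 0.08 rad); top tray gripped (> 1 N), its origin over the bin mouth (within 65 mm across, 120 mm along of the bin centre) and over 120 mm high, slower than 50 mm/s, touching nothing else (x of bolt in the frame of bin between -0.071 and 0.071 m and y of bolt in the frame of bin between -0.133 and 0.133 m and height (world z) of bolt below 0.09 m and contact force between bolt and the fingers below 0.05 N and distance between middle_tray and turntable below 0.043 m and angle between middle_tray's own z axis and vertical below 0.08 rad and height (world z) of top_tray above 0.12 m and x of top_tray in the frame of bin between -0.065 and 0.065 m and y of top_tray in the frame of bin between -0.12 and 0.12 m and contact force between top_tray and the fingers above 1 N and contact force between top_tray and bin below 0.1 N and contact force between top_tray and bolt below 0.1 N and contact force between top_tray and middle_tray below 0.1 N and contact force between top_tray and turntable below 0.1 N and linear speed of top_tray below 0.05 m/s); the arm keeps its last pose, push and grip.
It fails at once if the middle tray was lifted off the stack (distance between middle_tray and turntable above 0.06 m).
It fails at once if a bystander on the cart was moved more than 3 cm (distance of any of oiler, collet, insert_box, feeler from where it was at the start of the episode above 0.03 m).
It also fails if it takes over 61 s, if anything falls off the work surface, if the arm or the gripper's body presses on something with over 40 N, if the wrist force passes 120 N, or if a joint passes its speed limit or range.

## Robot

A 7-joint arm with a two-finger parallel gripper is mounted at the origin on a cart in front of the work surface, level with it; the furniture and walls round the work are solid. World frame = base frame: x ahead of the robot, y to its left, z up, the work surface at z = 0. Lengths are in m, angles in rad, forces in N, time in s.
With the tool pointing down it reaches from about 0.4 to 0.85 m from the base axis. Payload 4.4 kg.
Tool frame: the origin (TCP) lies midway between the tips of the shut fingers; the grasp point (between the pads) lies bot.grip_depth behind it (bot.grip_depth is the distance from the TCP to the grasp point, in m); z points along the fingers, y is the direction in which the jaws open and shut (so a half turn about z gives the same grasp; the last joint's range is limited). The gripper opens to 94 mm and grips with 3 to 60 N. Pads are 16 mm wide; open, the fingers measure 119 mm over their backs; the gripper's body (75 mm by 177 mm) begins 78 mm behind the grasp point.
Start: joints at [1.102, 0.628, 0.038, 1.517, -0.027, 0.996, -0.02], TCP at [0.255, -0.598, 0.205] pointing down, gripper open.
Joint ranges: [-3.06, 3.06], [-0.37, 2.12], [-1.25, 1.32], [0.18, 2.47], [-1.1, 4.24], [0.23, 1.98], [-2.94, 2.94]. Speed limits (rad/s): [2.57, 2.57, 3.14, 3.14, 3.14, 3.14, 3.14].

## Interface

Orientations are given as a unit quaternion [x, y, z, w].
In Python, from workcell import sensors, camera, camera_info, order, bot gives the robot as it stands.
- The arm moves only by the shell command python3 -m crank 'ROWS' [FORCE]. ROWS is a JSON object of lists of equal length, an entry for each row: "jaw": the finger opening in mm, from 0 to 94; "travel": the shift along the world's x, y, z in mm, a list of three; "yaw": the turn about the world's z in rad. In form: {"jaw": [jaw, ...], "travel": [[dx, dy, dz], ...], "yaw": [yaw, ...]}. A call has 1 to 5 rows; each row shifts and turns the commanded pose from where the row before left it; what a row does not reach is not made up. A row lasts 1/12 s, in which the tool goes at most 41.7 mm and 7.16 degrees, less where a joint would pass 70% of its speed; a pose out of reach is approached as far as the arm can. A call is refused whole if a number of a shift passes 41.7 or a number of a turn 0.125, either way. A call with a gripper value outside its range is refused whole. The fingers move at their own pace and stop on an object; FORCE is the grip in N (left out, the last holds). Time passes only in rows, so rows that do not move let the fingers close. It gives the time, the measured TCP pose, the force and the opening at its end, in the units of the state.
- sensors.sense(): the state, without advancing time (a new reading comes with each control period).
- camera(name): name is "scene" or "top" or "wrist"; returns the picture (400x640x3 uint8, red, green, blue); there is no depth.
- camera_info(name): a dict with "fx", "fy", "cx", "cy" (pixels), "D" ([k1, k2, p1, p2, k3] as OpenCV has them; the pictures are not rectified), "origin" and "rotation" of the camera in the world; the wrist camera has in their place "hand_eye" (4x4, takes a point from camera to tool coordinates, whose origin is the TCP and whose axes are the flange's). Camera axes: x right, y down, z forward; pixel columns grow to the right and rows downward; lengths in m; the calibration is good to about 2 mm. A picture is of the moment at which its call begins: read the wrist's pose just before it. camera_info takes no time and is no camera call.
- order.hand_in(): hands the job in, once; it reports no verdict.
The state is a dict: "t": time; "joints": joint angles; "joint_velocities": joint speeds; "joint_efforts": joint torques, N m; "tool_pos": TCP position; "eef_rot": TCP orientation; "ft_force": force on the tool from outside, world axes, zero at the start; "ft_torque": the same for the moment, N m; "gripper_width": finger opening in m.
Only numpy, scipy, OpenCV 4.12 (cv2) and the standard library are available. Lean on these libraries where they do the work, as an engineer would, in place of code of your own. Each camera call takes 0.05 s, during which the arm holds its last target.

## Working session

There is one attempt and no reset: what is moved stays moved. The work goes in short steps, Python scripts to look and compute and a shell command to move; the robot and the scene stay as the last step left them, time stands still between calls to the robot, and variables do not carry over. Pictures are saved under pics/ and viewed, and the job is handed in when it is done.

```bash
ls; mkdir -p pics
python3 - <<'E'
from workcell import sensors, camera, camera_info, order, bot
import cv2
s=sensors.sense()
for k,v in s.items(): print(k,v)
print(bot.grip_depth)
for n in("scene","top","wrist"):
    im=camera(n); cv2.imwrite(f"pics/{n}0.png",im[:,:,::-1]); print(n,camera_info(n))
E
```

```text
pics
t 0.0
joints [ 1.10216974  0.62930575  0.03839751  1.51834542 -0.02699989  0.99629701
 -0.02000265]
joint_velocities [ 0.00046287  0.00187318  0.00079312 -0.00088781 -0.00153334 -0.00124533
  0.00061635]
joint_efforts [-5.95121837e-04 -5.49724889e+01  1.14341598e+00 -1.86630535e+01
 -5.22071449e-02  2.36007082e-02  1.56627743e-04]
tool_pos [ 0.2546074 -0.5973462  0.2045867]
eef_rot [ 9.79781019e-01  2.00070762e-01 -1.81867479e-04 -9.01431710e-04]
ft_force [-0.24702497  0.30286007  0.07990346]
ft_torque [-0.0092144   0.03382777  0.08091733]
gripper_width 0.0939391399903182
0.0188
scene {'fx': 364.6208601537856, 'fy': 364.6208601537856, 'cx': 328.2469363948823, 'cy': 198.361954671218, 'D': array([0.01524578, 0.        , 0.        , 0.        , 0.        ]), 'origin': array([0.08028055, 0.73783928, 0.50163825]), 'rotation': array([-0.24645994,  0.8257052 , -0.48814259,  0.13851076])}
top {'fx': 415.50156225163823, 'fy': 415.50156225163823, 'cx': 326.46181774378414, 'cy': 202.2832580901644, 'D': array([-0.06802498,  0.        ,  0.        ,  0.        ,  0.        ]), 'origin': array([0.3256338 , 0.09759189, 1.06711607]), 'rotation': array([-0.70308201,  0.70549085, -0.0692627 ,  0.05622292])}
wrist {'fx': 345.2147946029927, 'fy': 345.2147946029927, 'cx': 317.46407921315915, 'cy': 212.55666576518476, 'D': array([-0.0096115,  0.       ,  0.       ,  0.       ,  0.       ]), 'hand_eye': array([[-1.24357330e-04, -9.72650281e-01, -2.32274438e-01,
         6.77300529e-02],
       [ 9.99999931e-01, -2.02550267e-04,  3.12790566e-04,
         3.17211697e-04],
       [-3.51283081e-04, -2.32274383e-01,  9.72650239e-01,
        -1.77288862e-01],
       [ 0.00000000e+00,  0.00000000e+00,  0.00000000e+00,
         1.00000000e+00]])}
```

View pics/scene0.png

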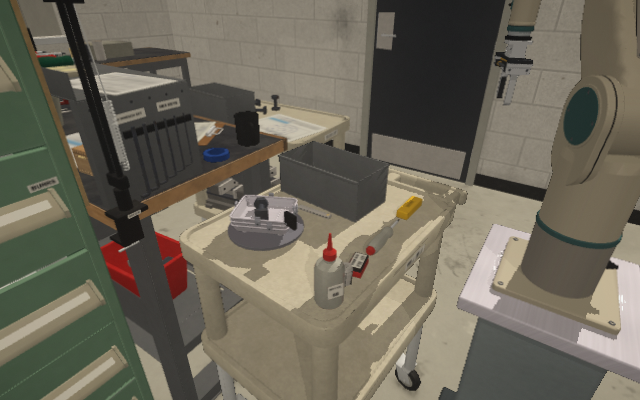

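View pics/top0.png

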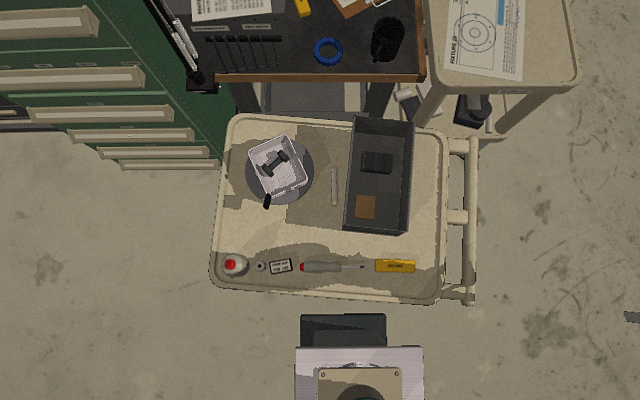

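The top view shows the tray stack near (278,168), its tab near (268,201) and the bin around (380,175). I'll zoom in on these.

```bash
cat > h.py <<'E'
import numpy as np, cv2
from scipy.spatial.transform import Rotation as R
from workcell import sensors, camera, camera_info, order, bot
def cam(name,s=None):
    c=camera_info(name); K=np.array([[c['fx'],0,c['cx']],[0,c['fy'],c['cy']],[0,0,1]])
    if name=='wrist':
        s=s or sensors.sense(); Rt=R.from_quat(s['eef_rot']).as_matrix(); H=c['hand_eye']
        return K,c['D'],Rt@H[:3,:3],Rt@H[:3,3]+s['tool_pos']
    return K,c['D'],R.from_quat(c['rotation']).as_matrix(),np.array(c['origin'])
def ray(C,uv):
    K,D,Rm,o=C
    p=cv2.undistortPoints(np.array(uv,float).reshape(-1,1,2),K,D).reshape(-1,2)
    return o,(np.c_[p,np.ones(len(p))]@Rm.T)
def onplane(C,uv,z):
    o,d=ray(C,uv); return o+d*((z-o[2])/d[:,2])[:,None]
def proj(C,P):
    K,D,Rm,o=C
    q=(np.atleast_2d(P)-o)@Rm
    return cv2.projectPoints(q,np.zeros(3),np.zeros(3),K,D)[0].reshape(-1,2)
def tri(C1,uv1,C2,uv2):
    o1,d1=ray(C1,uv1);o2,d2=ray(C2,uv2);d1=d1[0];d2=d2[0]
    t=np.linalg.lstsq(np.c_[d1,-d2],o2-o1,rcond=None)[0]
    a=o1+t[0]*d1;b=o2+t[1]*d2; return (a+b)/2,np.linalg.norm(a-b)
def shot(name,fn,crop=None,k=1):
    s=sensors.sense(); im=camera(name)[:,:,::-1].copy(); cv2.imwrite('pics/raw_'+fn,im)
    if crop: x0,y0,x1,y1=crop; im=im[y0:y1,x0:x1]
    im=cv2.resize(im,None,fx=k,fy=k,interpolation=cv2.INTER_CUBIC); cv2.imwrite('pics/'+fn,im); return s
E
python3 - <<'E'
import cv2
a=cv2.imread('pics/top0.png')[110:240,210:420]; cv2.imwrite('pics/topz.png',cv2.resize(a,None,fx=3.8,fy=3.8,interpolation=cv2.INTER_CUBIC))
a=cv2.imread('pics/scene0.png')[130:270,200:400]; cv2.imwrite('pics/scenez.png',cv2.resize(a,None,fx=4,fy=4,interpolation=cv2.INTER_CUBIC))
E
```

```text
(no output)
```

View pics/topz.png

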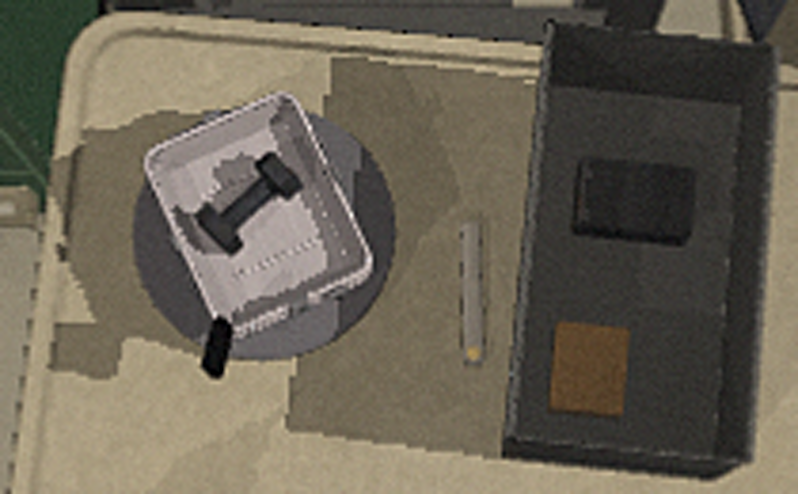

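View pics/scenez.png

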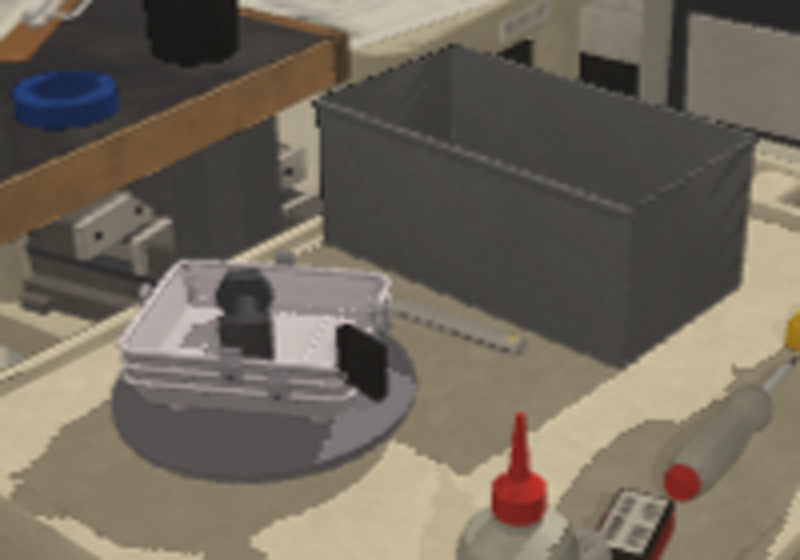

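Run:
```python
from h import *
np.set_printoptions(precision=4,suppress=True)
C=cam('top'); f=lambda pts:[(x/3.8+210,y/3.8+110) for x,y in pts]
P=onplane(C,f([(225,325),(148,155),(287,95),(372,270)]),0.0735); print(P)
c=P.mean(0)[:2]; print('ctr',c,[np.linalg.norm(P[i]-P[(i+1)%4]) for i in range(4)])
x=(P[1]+P[2]-P[0]-P[3])[:2]; yaw=np.arctan2(x[1],x[0]); print('yaw',yaw)
# platter ellipse check
d=np.deg2rad(0)
t=onplane(C,f([(215,346)]),0.098);print('tab top',t, 'pred top tab dir', c+99e-3*np.array([np.cos(yaw+np.pi-np.arctan2(50,63)),np.sin(yaw+np.pi-np.arctan2(50,63))]))
print('platter L,R',onplane(C,f([(134,232),(396,232),(265,360)]),0.023))
print('bolt ends',onplane(C,f([(280,175),(220,228)]),0.083), onplane(C,f([(250,202)]),0.075))
B=onplane(C,f([(548,25),(775,45),(508,440),(748,462)]),0.115);print('bin',B,B.mean(0))
S=cam('scene');g=lambda pts:[(x/4+200,y/4+130) for x,y in pts]
B=onplane(S,g([(318,103),(455,45),(755,142),(632,212)]),0.115);print('binS',B,B.mean(0))
P=onplane(S,g([(184,262),(390,277),(121,346)]),0.0735); print('rimS',P)
T=onplane(S,g([(340,325),(386,360)]),0.0985); print('tabtopS',T,T.mean(0))
```

```text
[[0.521  0.218  0.0735]
 [0.6344 0.2708 0.0735]
 [0.6755 0.1804 0.0735]
 [0.557  0.124  0.0735]]
ctr [0.597  0.1983] [np.float64(0.12507442201121835), np.float64(0.09922740553966636), np.float64(0.13118874882356035), np.float64(0.10069851402988268)]
yaw 0.4400271485320115
tab top [[0.5029 0.221  0.098 ]] pred top tab dir [0.5006 0.221 ]
platter L,R [[0.5956 0.2875 0.023 ]
 [0.5953 0.1091 0.023 ]
 [0.507  0.1969 0.023 ]]
bolt ends [[0.6179 0.1834 0.083 ]
 [0.5826 0.2214 0.083 ]] [[0.6021 0.2033 0.075 ]]
bin [[ 0.708   0.011   0.115 ]
 [ 0.6954 -0.1347  0.115 ]
 [ 0.4414  0.0401  0.115 ]
 [ 0.4274 -0.1062  0.115 ]] [ 0.5681 -0.0474  0.115 ]
binS [[ 0.697   0.0216  0.115 ]
 [ 0.685  -0.1263  0.115 ]
 [ 0.4193 -0.0883  0.115 ]
 [ 0.4367  0.0471  0.115 ]] [ 0.5595 -0.0365  0.115 ]
rimS [[0.6686 0.1869 0.0735]
 [0.5534 0.1317 0.0735]
 [0.629  0.277  0.0735]]
tabtopS [[0.5161 0.2241 0.0985]
 [0.4747 0.2382 0.0985]] [0.4954 0.2311 0.0985]
```

```bash
python3 -m crank '{"jaw":[60,60,60,60,60],"travel":[[16,37,2],[16,37,2],[16,37,2],[16,37,2],[16,37,2]],"yaw":[0.1,0.1,0.1,0.1,0.1]}' 30
python3 -m crank '{"jaw":[60,60,60,60,60],"travel":[[16,37,2],[16,37,2],[16,37,2],[16,37,2],[16,37,2]],"yaw":[0.1,0.1,0.1,0.1,0.1]}'
```

```text
t: 0.57
tool_pos: [0.3351, -0.411, 0.2154]
eef_rot: [0.899, 0.438, -0.0, -0.0]
ft_force: [-0.6, 0.5, -0.6]
gripper_width: 0.0642
t: 0.98
tool_pos: [0.4151, -0.2261, 0.2256]
eef_rot: [0.762, 0.647, -0.0, 0.0]
ft_force: [0.6, -0.2, -0.0]
gripper_width: 0.0596
```

```bash
python3 -m crank '{"jaw":[50,50,50,50,50],"travel":[[16,36,4],[16,36,4],[16,36,4],[16,36,4],[16,36,4]],"yaw":[0.1,0.1,0.1,0.1,0.1]}'
python3 -c "
from h import *; shot('wrist','w_bin.png')"
python3 -m crank '{"jaw":[50,50,50,50,50],"travel":[[15,37,0],[15,37,0],[15,37,0],[15,37,0],[15,37,0]],"yaw":[0.1,0.1,0.1,0.1,0]}'
python3 -m crank '{"jaw":[50,50,50],"travel":[[15,37,0],[15,24,0],[0,0,0]],"yaw":[0,0,0]}'
python3 -c "
from h import *; s=shot('wrist','w1.png'); print(s['tool_pos'],s['eef_rot'],s['joints'])"
```

```text
t: 1.4
tool_pos: [0.4951, -0.0462, 0.2457]
eef_rot: [0.579, 0.816, -0.0, 0.0]
ft_force: [1.1, -1.2, -0.1]
gripper_width: 0.0499
t: 1.87
tool_pos: [0.5702, 0.1381, 0.2452]
eef_rot: [0.406, 0.914, -0.0, -0.0]
ft_force: [1.2, 0.3, -0.2]
gripper_width: 0.0498
t: 2.12
tool_pos: [0.6006, 0.2053, 0.2449]
eef_rot: [0.404, 0.915, 0.003, -0.001]
ft_force: [0.0, 0.7, -0.2]
gripper_width: 0.0501
[0.60059235 0.20528573 0.2448992 ] [ 4.04324896e-01  9.14611088e-01  2.66862240e-03 -9.02123390e-04] [-0.05365887  0.61343934 -0.54091778  1.50594004  0.33172608  1.11194526
  0.07768521]
```

View pics/w_bin.png

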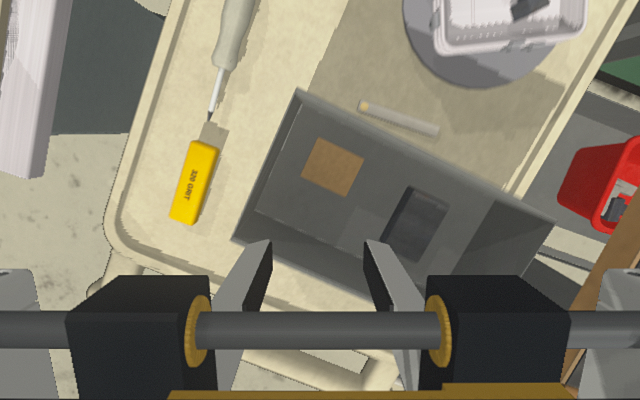

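View pics/w1.png

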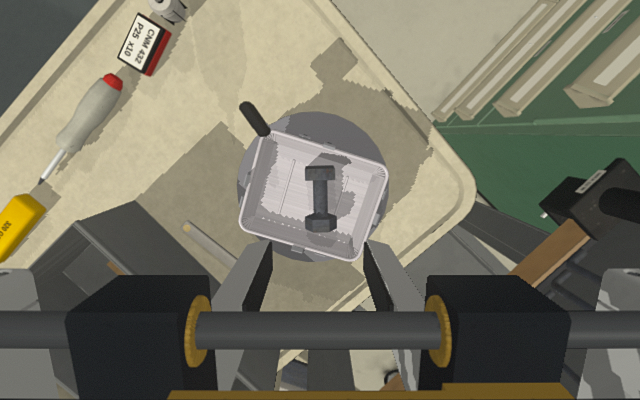

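Run:
```python
from h import *
np.set_printoptions(precision=4,suppress=True)
import cv2
im=cv2.imread('pics/raw_w1.png'); z=im[90:270,225:400]; cv2.imwrite('pics/w1z.png',cv2.resize(z,None,fx=3.3,fy=3.3,interpolation=cv2.INTER_CUBIC))
C=cam('wrist')
g=cv2.cvtColor(im,cv2.COLOR_BGR2GRAY)
m=np.zeros_like(g); m[150:240,285:350]=(g[150:240,285:350]<85)
n,l,st,ce=cv2.connectedComponentsWithStats(m); i=1+np.argmax(st[1:,4]); print(st[i],ce[i])
for r in range(st[i][1],st[i][1]+st[i][3],4):
    xs=np.where(l[r]==i)[0]; print(r,xs.min(),xs.max(),len(xs))
# bin with pose at that time
s={'tool_pos':np.array([.4951,-.0462,.2457]),'eef_rot':np.array([.579,.816,0,0])}
CB=cam('wrist',s); print('bin',onplane(CB,[(297,88),(552,222),(233,240)],.115))
```

```text
[305 180  32  52 593] [320.9848 208.7251]
180 313 326 11
184 314 326 10
188 314 326 7
192 314 326 6
196 314 326 6
200 314 326 6
204 314 326 9
208 314 326 8
212 315 326 7
216 307 335 29
220 305 335 15
224 306 335 14
228 306 335 14
bin [[ 0.446   0.0436  0.115 ]
 [ 0.7064  0.0105  0.115 ]
 [ 0.4321 -0.1039  0.115 ]]
```

View pics/w1z.png

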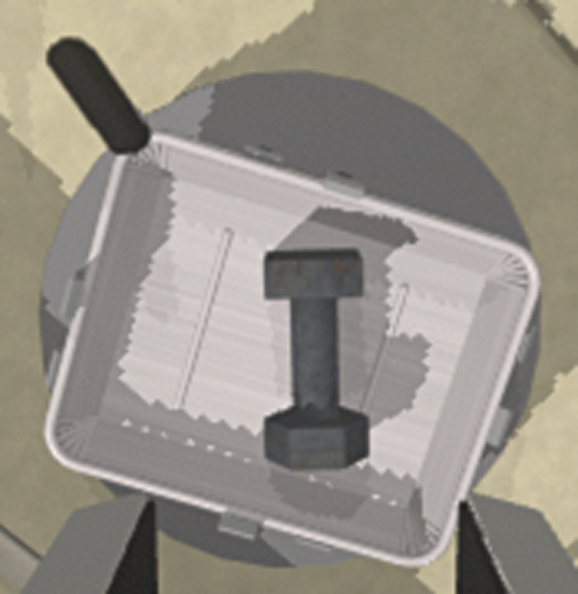

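Run:
```python
from h import *
np.set_printoptions(precision=4,suppress=True)
C=cam('wrist'); f=lambda p:[(x/3.3+225,y/3.3+90) for x,y in p]
print('shank ends',onplane(C,f([(315,298),(316,409)]),.0755))
print('block extremes', onplane(C,f([(313,250),(317,470)]),.083))
P=onplane(C,f([(136,134),(540,268),(430,565),(48,445)]),.0735)  # tab corner, next..
print(P,P.mean(0))
print('tab top',onplane(C,f([(68,45),(132,150)]),.0985))
print('platter LR',onplane(C,f([(40,318),(541,318),(290,70),(290,567)]),.023))
s=sensors.sense();print(R.from_quat(s['eef_rot']).as_matrix()[:,0], np.arctan2(*R.from_quat(s['eef_rot']).as_matrix()[[1,0],0]))
```

```text
shank ends [[0.5908 0.2168 0.0755]
 [0.6146 0.1912 0.0755]]
block extremes [[0.58   0.2277 0.083 ]
 [0.6266 0.1783 0.083 ]]
[[0.5185 0.2172 0.0735]
 [0.6359 0.2696 0.0735]
 [0.6776 0.1771 0.0735]
 [0.5598 0.1251 0.0735]] [0.5979 0.1972 0.0735]
tab top [[0.4922 0.2252 0.0985]
 [0.5231 0.2155 0.0985]]
platter LR [[0.5288 0.1411 0.023 ]
 [0.6602 0.2601 0.023 ]
 [0.538  0.2631 0.023 ]
 [0.6571 0.1308 0.023 ]]
[-0.6714  0.7411  0.0021] 2.306827600149564
```

```bash
python3 -m crank '{"jaw":[44,44,44,44,44],"travel":[[2,-2,-36],[0,0,-36],[0,0,-36],[0,0,-30],[0,0,-24]],"yaw":[0.01,0,0,0,0]}'
python3 -m crank '{"jaw":[44,44,44],"travel":[[0,0,-16],[0,0,-10],[0,0,0]],"yaw":[0,0,0]}'
```

```text
t: 2.58
tool_pos: [0.6003, 0.1927, 0.0808]
eef_rot: [0.404, 0.915, -0.002, -0.001]
ft_force: [0.4, -0.1, -1.0]
gripper_width: 0.044
t: 2.83
tool_pos: [0.6002, 0.1935, 0.0553]
eef_rot: [0.403, 0.915, -0.002, -0.001]
ft_force: [-0.1, 0.3, 0.6]
gripper_width: 0.0439
```

```bash
python3 -m crank '{"jaw":[44,44,44],"travel":[[2,9,0],[0,0,0],[0,0,0]],"yaw":[0,0,0]}'
python3 -c "
from h import *; s=shot('wrist','w2.png'); print(s['tool_pos'],s['eef_rot'])
shot('scene','s2.png',(200,130,400,270),4)"
```

```text
t: 3.08
tool_pos: [0.6048, 0.2065, 0.0591]
eef_rot: [0.402, 0.916, 0.001, 0.001]
ft_force: [0.2, -0.2, -0.3]
gripper_width: 0.0441
[0.60481288 0.20654816 0.0591271 ] [4.02232605e-01 9.15536133e-01 1.35000506e-03 8.35250459e-04]
```

View pics/w2.png

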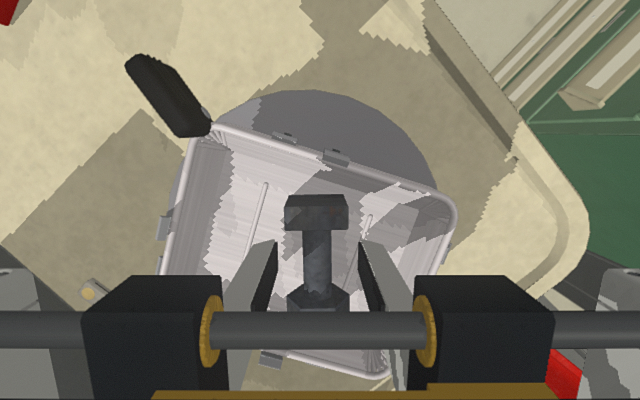

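```bash
python3 -m crank '{"jaw":[30,14,0,0,0],"travel":[[0,0,-2],[0,0,0],[0,0,0],[0,0,0],[0,0,0]],"yaw":[0,0,0,0,0]}' 40
python3 -m crank '{"jaw":[0,0,0],"travel":[[0,0,0],[0,0,0],[0,0,0]],"yaw":[0,0,0]}'
```

```text
t: 3.6
tool_pos: [0.6041, 0.2051, 0.0556]
eef_rot: [0.403, 0.915, 0.0, 0.0]
ft_force: [0.7, -1.1, 0.6]
gripper_width: 0.0142
t: 3.85
tool_pos: [0.6041, 0.2051, 0.0556]
eef_rot: [0.403, 0.915, 0.0, 0.0]
ft_force: [0.5, 1.3, 0.4]
gripper_width: 0.0138
```

```bash
python3 -m crank '{"jaw":[0,0,0,0,0],"travel":[[0,0,10],[0,0,20],[0,0,30],[0,0,35],[0,0,35]],"yaw":[0,0,0,0,0]}'
python3 -c "
from h import *; s=shot('wrist','w3.png')"
```

```text
t: 4.27
tool_pos: [0.6028, 0.2047, 0.1868]
eef_rot: [0.402, 0.915, -0.001, -0.001]
ft_force: [0.5, -0.7, -2.3]
gripper_width: 0.0137
```

View pics/w3.png

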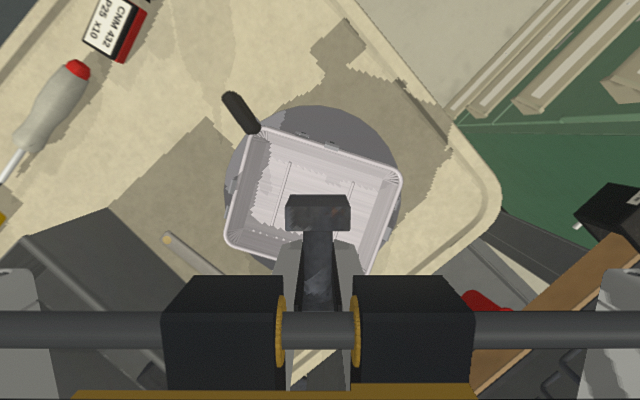

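```bash
python3 -m crank '{"jaw":[0,0,0,0,0],"travel":[[-8,-30,5],[-8,-38,5],[-8,-38,0],[-8,-38,0],[-8,-38,0]],"yaw":[0,0,0,0,0]}'
python3 -m crank '{"jaw":[0,0,0,0,0],"travel":[[-8,-38,0],[-8,-25,0],[0,-8,-20],[0,0,-30],[0,0,-30]],"yaw":[0,0,0,0,0]}'
python3 -m crank '{"jaw":[0,0,0],"travel":[[0,0,-25],[0,0,-15],[0,0,0]],"yaw":[0,0,0]}'
```

```text
t: 4.73
tool_pos: [0.5628, 0.0214, 0.1959]
eef_rot: [0.402, 0.915, -0.0, 0.0]
ft_force: [1.8, -0.9, -2.0]
gripper_width: 0.0143
t: 5.15
tool_pos: [0.5483, -0.0497, 0.1158]
eef_rot: [0.404, 0.915, 0.0, 0.001]
ft_force: [0.1, 1.2, -2.4]
gripper_width: 0.0138
t: 5.4
tool_pos: [0.545, -0.0481, 0.0727]
eef_rot: [0.403, 0.915, -0.001, -0.003]
ft_force: [-0.1, -0.8, -3.0]
gripper_width: 0.0143
```

```bash
python3 -m crank '{"jaw":[0,0,0],"travel":[[0,0,-12],[0,0,-8],[0,0,0]],"yaw":[0,0,0]}'
python3 -m crank '{"jaw":[25,40,40,40],"travel":[[0,0,0],[0,0,0],[0,0,0],[0,0,0]],"yaw":[0,0,0,0]}'
python3 -m crank '{"jaw":[40,40,40,40,40],"travel":[[0,0,30],[0,0,40],[0,0,40],[0,0,40],[0,0,0]],"yaw":[0,0,0,0,0]}'
python3 -c "
from h import *; s=shot('wrist','w4.png')"
```

```text
t: 5.65
tool_pos: [0.5474, -0.048, 0.0548]
eef_rot: [0.403, 0.915, -0.0, -0.0]
ft_force: [0.1, -0.1, -1.4]
gripper_width: 0.014
t: 5.98
tool_pos: [0.5484, -0.048, 0.0562]
eef_rot: [0.403, 0.915, 0.0, 0.001]
ft_force: [0.4, -0.8, 0.3]
gripper_width: 0.0369
t: 6.4
tool_pos: [0.5528, -0.0472, 0.2132]
eef_rot: [0.403, 0.915, 0.003, 0.006]
ft_force: [1.2, 0.5, -0.7]
gripper_width: 0.04
```

View pics/w4.png

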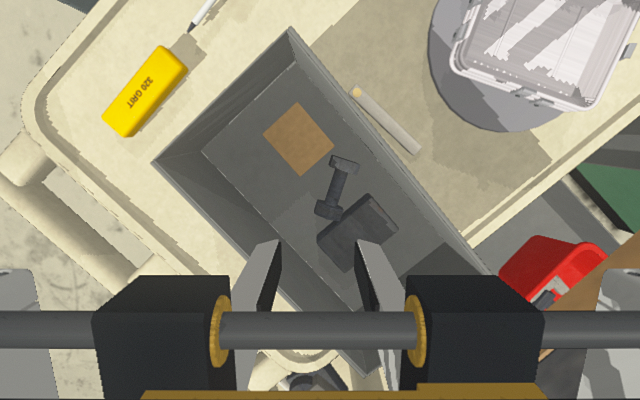

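The bolt lies between the boxes in the bin at (337,188). Next I'll look at the tab.

```bash
python3 -m crank '{"jaw":[40,40,40,40,40],"travel":[[0,38,4],[0,40,4],[0,40,4],[0,40,0],[0,40,0]],"yaw":[0.1,0.1,0.1,0.1,0.1]}'
python3 -m crank '{"jaw":[40,40,40,40,40],"travel":[[-5,35,0],[-5,20,0],[0,0,0],[0,0,0],[0,0,0]],"yaw":[0.09,0,0,0,0]}'
python3 -c "
from h import *; s=shot('wrist','w5.png'); print(s['tool_pos'],s['eef_rot'],s['joints'])
import pickle; pickle.dump(s,open('s5.pkl','wb')); shot('top','t5.png',(210,110,420,240),3.8)
im=cv2.imread('pics/raw_w5.png')[60:280,180:460]; cv2.imwrite('pics/w5z.png',cv2.resize(im,None,fx=2.7,fy=2.7,interpolation=cv2.INTER_CUBIC))"
```

```text
t: 6.87
tool_pos: [0.5472, 0.1513, 0.2169]
eef_rot: [0.162, 0.987, -0.0, -0.0]
ft_force: [1.0, 0.5, -0.4]
gripper_width: 0.0398
t: 7.28
tool_pos: [0.5378, 0.2034, 0.2166]
eef_rot: [0.12, 0.993, -0.001, -0.0]
ft_force: [0.2, 0.0, 0.4]
gripper_width: 0.0401
[0.53778023 0.203412   0.21657247] [ 1.19666786e-01  9.92813493e-01 -1.02133620e-03 -4.29803891e-04] [ 0.03809627  0.59239593 -0.71545107  1.70425158  0.44649449  1.01662089
  0.49674506]
```

View pics/w5z.png

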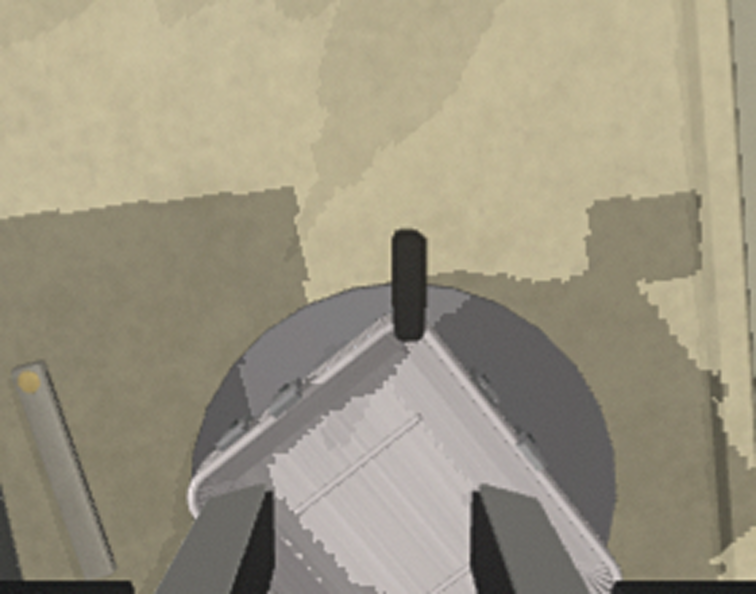

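Run:
```python
from h import *; import pickle
np.set_printoptions(precision=4,suppress=True)
s=pickle.load(open('s5.pkl','rb')); C=cam('wrist',s); f=lambda p:[(x/2.7+180,y/2.7+60) for x,y in p]
T=onplane(C,f([(409,231),(409,340),(392,300),(426,300)]),.0985); print(T,T[:2].mean(0))
print('len',np.linalg.norm(T[0]-T[1]),'thk',np.linalg.norm(T[2]-T[3]),'ang',np.arctan2(*(T[0]-T[1])[[1,0]]))
x=R.from_quat(s['eef_rot']).as_matrix()[:,0]; print('tool x ang',np.arctan2(x[1],x[0]))
P=onplane(C,f([(192,492),(615,575)]),.0735); print('side corners',P,P.mean(0))
print(onplane(C,f([(192,470),(615,470),(400,284)]),.023))
c=np.array([.5979,.1972]); print('expected', c+.099*(T[0,:2]-c)/np.linalg.norm(T[0,:2]-c), 'outer r',np.linalg.norm(T[0,:2]-c),np.linalg.norm(T[1,:2]-c))
```

```text
[[0.4885 0.2275 0.0985]
 [0.5219 0.2196 0.0985]
 [0.5082 0.2173 0.0985]
 [0.5107 0.2278 0.0985]] [0.5052 0.2236 0.0985]
len 0.03428665098459114 thk 0.010770337464714598 ang 2.910899661052463
tool x ang 2.9016833567599765
side corners [[0.5613 0.1308 0.0735]
 [0.6292 0.2735 0.0735]] [0.5953 0.2022 0.0735]
[[0.5659 0.1195 0.023 ]
 [0.6076 0.2903 0.023 ]
 [0.5116 0.2213 0.023 ]]
expected [0.5025 0.2236] outer r 0.11350301719792341 0.07925424889102237
```

View pics/t5.png

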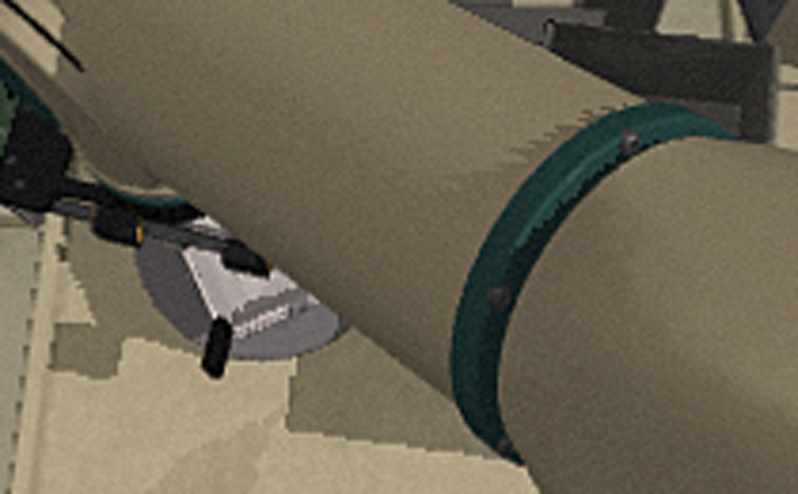

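```bash
python3 -m crank '{"jaw":[45,45,45,45,45],"travel":[[-18,10,0],[-18,10,-15],[0,0,-25],[0,0,-25],[0,0,-15]],"yaw":[0.01,0,0,0,0]}'
python3 -m crank '{"jaw":[45,45,45],"travel":[[0,0,0],[0,0,0],[0,0,0]],"yaw":[0,0,0]}'
python3 -c "
from h import *; s=shot('wrist','w6.png'); print(s['tool_pos'],s['eef_rot'])"
```

```text
t: 7.8
tool_pos: [0.5014, 0.2227, 0.1355]
eef_rot: [0.115, 0.993, -0.001, -0.001]
ft_force: [-0.6, -0.1, -0.3]
gripper_width: 0.0452
t: 8.05
tool_pos: [0.5027, 0.2248, 0.1384]
eef_rot: [0.115, 0.993, 0.0, 0.001]
ft_force: [0.6, -0.5, 0.3]
gripper_width: 0.045
[0.50273487 0.22477636 0.13837036] [1.14849472e-01 9.93382657e-01 3.86264761e-04 5.88178943e-04]
```

View pics/w6.png

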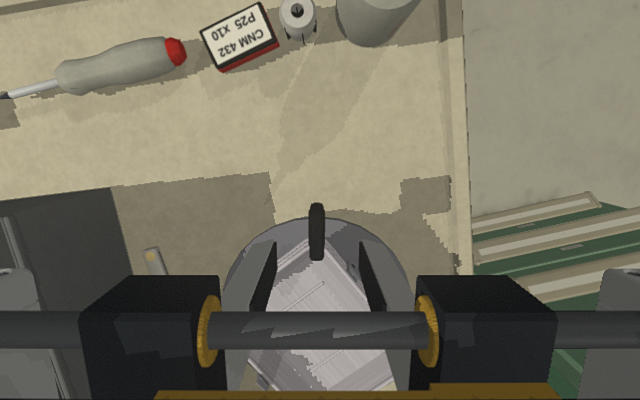

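The tab at x≈317 is centred between the fingertips (275 and 361). I'll go down.

```bash
python3 -m crank '{"jaw":[45,45,45,45,45],"travel":[[0,0,-20],[0,0,-25],[0,0,-16],[0,0,-8],[0,0,0]],"yaw":[0,0,0,0,0]}'
python3 -m crank '{"jaw":[45,45],"travel":[[0,0,0],[0,0,0]],"yaw":[0,0]}'
python3 -c "
from h import *; s=shot('wrist','w7.png'); print(s['tool_pos']);shot('scene','s7.png',(200,130,400,270),4)"
```

```text
t: 8.52
tool_pos: [0.5015, 0.2246, 0.0679]
eef_rot: [0.114, 0.993, -0.0, -0.001]
ft_force: [-0.7, 0.7, -0.3]
gripper_width: 0.0453
t: 8.68
tool_pos: [0.5028, 0.2257, 0.0698]
eef_rot: [0.114, 0.993, 0.001, 0.001]
ft_force: [0.1, 0.7, 0.8]
gripper_width: 0.045
[0.50276891 0.22565682 0.06979915]
```

View pics/w7.png

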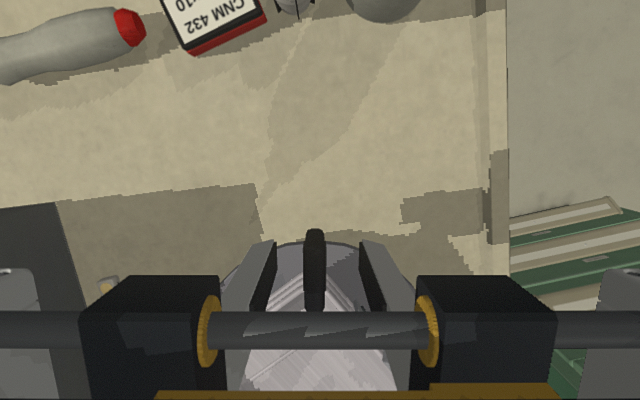

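View pics/s7.png

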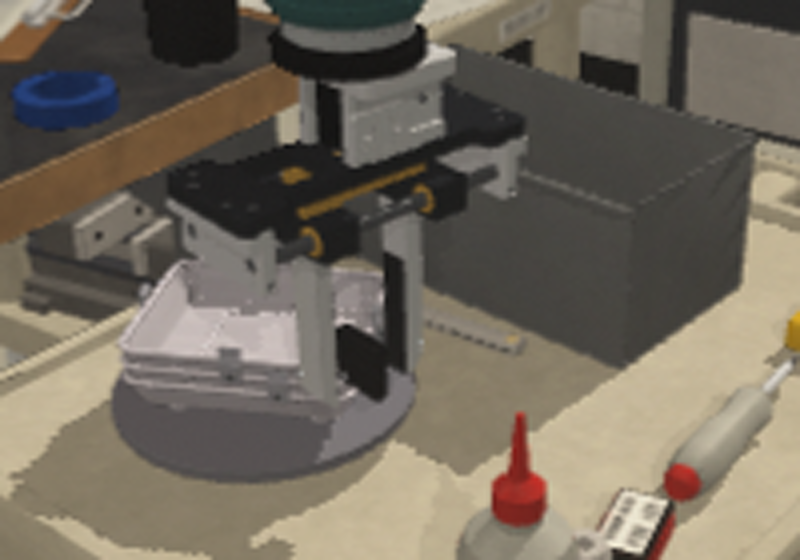

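```bash
python3 -m crank '{"jaw":[25,10,0,0,0],"travel":[[0,-1,-1],[0,0,0],[0,0,0],[0,0,0],[0,0,0]],"yaw":[0,0,0,0,0]}' 40
python3 -m crank '{"jaw":[0,0,0],"travel":[[0,0,0],[0,0,0],[0,0,0]],"yaw":[0,0,0]}'
python3 -m crank '{"jaw":[0,0,0,0,0],"travel":[[0.2,0,3],[0.3,-0.1,4],[0.5,-0.1,4],[0.6,-0.1,4],[0.7,-0.2,4]],"yaw":[0,0,0,0,0]}'
python3 -c "
from h import *; s=shot('scene','s8.png',(200,130,400,270),4); print(s['ft_force'],s['ft_torque'],s['tool_pos'])"
```

```text
t: 9.2
tool_pos: [0.5018, 0.224, 0.0675]
eef_rot: [0.114, 0.993, 0.0, 0.0]
ft_force: [0.2, 0.6, 0.8]
gripper_width: 0.0151
t: 9.45
tool_pos: [0.5018, 0.224, 0.0675]
eef_rot: [0.114, 0.993, 0.0, -0.0]
ft_force: [0.0, 0.0, 0.1]
gripper_width: 0.0098
t: 9.87
tool_pos: [0.5043, 0.2237, 0.0871]
eef_rot: [0.114, 0.993, 0.0, 0.0]
ft_force: [-0.4, 0.0, -1.6]
gripper_width: 0.0098
[-0.44517117  0.04551964 -1.56759328] [ 0.10074448 -0.07788526  0.00513727] [0.5043317  0.22366162 0.0870787 ]
```

View pics/s8.png

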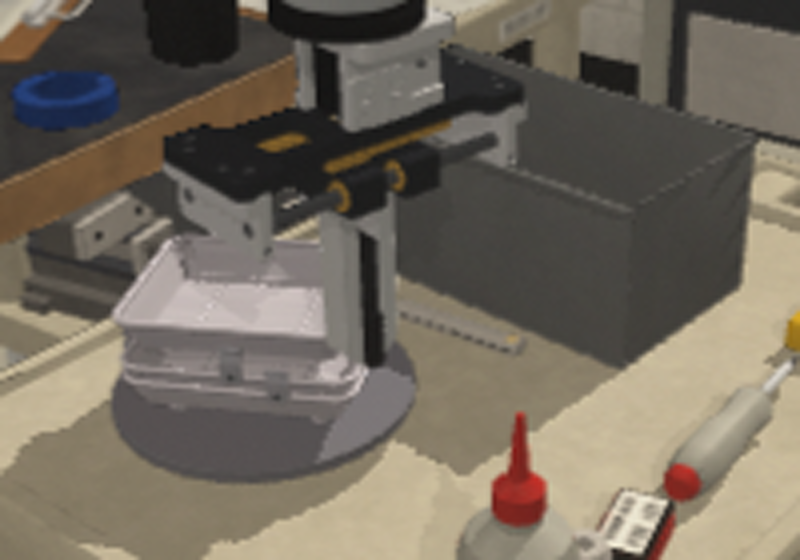

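The tray rose almost level, because the grip was stiff enough to hold its tilt. I'll ease the grip so it pivots about the jaw axis and the far corner settles back into the stack.

```bash
python3 -m crank '{"jaw":[0,0,0],"travel":[[0,0,0],[0,0,0],[0,0,0]],"yaw":[0,0,0]}' 6
python3 -c "
from h import *; s=shot('scene','s9.png',(200,130,400,270),4); print(s['ft_force'],s['ft_torque'],s['tool_pos'])
shot('wrist','w9.png')"
```

```text
t: 10.17
tool_pos: [0.5043, 0.2234, 0.0867]
eef_rot: [0.114, 0.993, 0.0, 0.0]
ft_force: [-0.5, 0.3, -0.4]
gripper_width: 0.0101
[-0.52197376  0.3429589  -0.41554791] [ 0.00933889 -0.03735234 -0.0429004 ] [0.50432766 0.22343842 0.08665011]
```

View pics/s9.png

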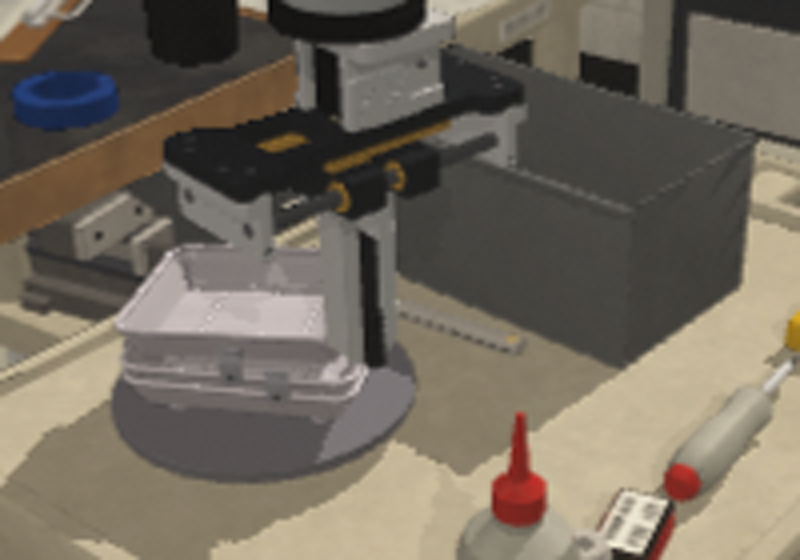

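View pics/w9.png

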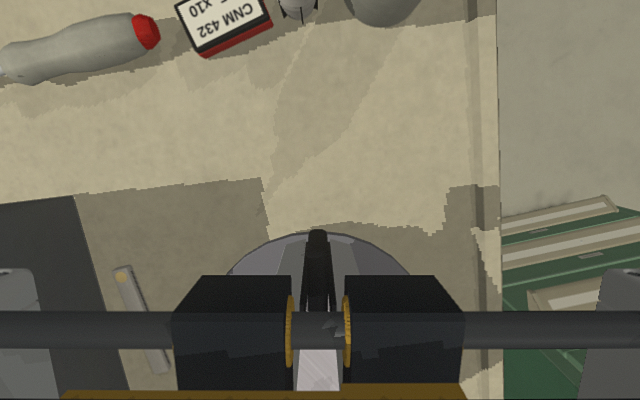

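Run:
```python
from h import *
S=cam('scene');g=lambda x,y:[(x/4+200,y/4+130)]
P=onplane(S,g(184,262),.0735)[0]
for n,q in (('s8',(178,239)),('s9',(180,246))):
    for sh in (0,.003,.006):
        b=P+np.array([.973,-.23,0])*sh
        zs=np.linspace(.06,.12,601); pr=proj(S,np.c_[np.full(601,b[0]),np.full(601,b[1]),zs]); t=np.array(g(*q)[0])
        d=np.linalg.norm(pr-t,axis=1); i=d.argmin(); print(n,sh,zs[i]-.0735,d[i])
```

```text
s8 0 0.016100000000000003 0.8550458795054312
s8 0.003 0.014700000000000005 0.22465801054188436
s8 0.006 0.013399999999999995 0.40343880139637706
s9 0 0.011200000000000002 0.5516913866713725
s9 0.003 0.009900000000000006 0.07978835777434558
s9 0.006 0.008499999999999994 0.7034567793176683
```

```bash
python3 -m crank '{"jaw":[0,0,0,0,0],"travel":[[0.5,-0.1,4],[0.5,-0.1,4],[0.6,-0.2,4],[0.7,-0.2,4],[0.7,-0.2,4]],"yaw":[0,0,0,0,0]}' 5
python3 -m crank '{"jaw":[0,0],"travel":[[0,0,0],[0,0,0]],"yaw":[0,0]}'
python3 -c "
from h import *; s=shot('scene','s10.png',(200,130,400,270),4); print(s['ft_force'],s['ft_torque'],s['tool_pos'])"
```

```text
t: 10.68
tool_pos: [0.5073, 0.2228, 0.107]
eef_rot: [0.114, 0.993, 0.0, 0.0]
ft_force: [0.4, 0.0, -1.9]
gripper_width: 0.0101
t: 10.85
tool_pos: [0.5074, 0.2228, 0.1069]
eef_rot: [0.114, 0.993, 0.0, 0.0]
ft_force: [-0.0, 0.4, 0.4]
gripper_width: 0.0099
[-0.01404776  0.39806089  0.39928398] [ 0.13119016 -0.15152411  0.0005286 ] [0.50743064 0.22277084 0.10689726]
```

View pics/s10.png

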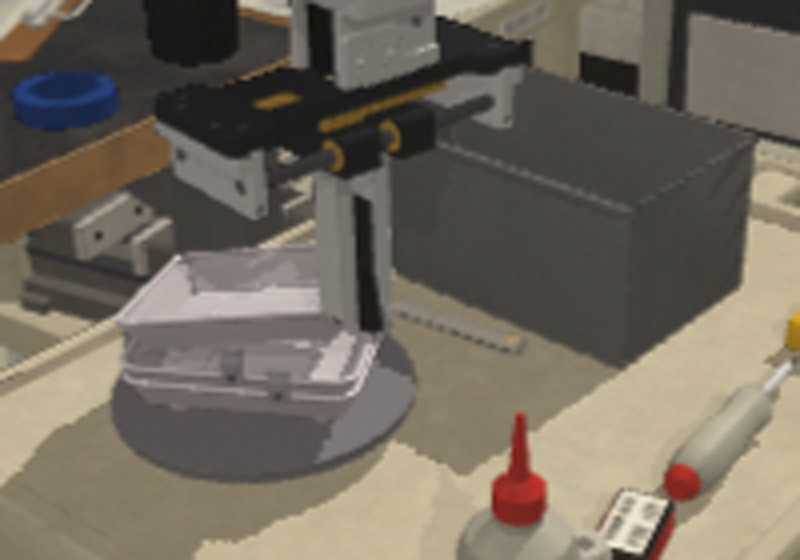

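Run:
```python
from h import *
S=cam('scene');g=lambda x,y:[(x/4+200,y/4+130)]
P=onplane(S,g(184,262),.0735)[0]
for sh in (0,.003,.006):
        b=P+np.array([.973,-.23,0])*sh
        zs=np.linspace(.06,.12,601); pr=proj(S,np.c_[np.full(601,b[0]),np.full(601,b[1]),zs]); t=np.array(g(182,253)[0])
        d=np.linalg.norm(pr-t,axis=1); i=d.argmin(); z=zs[i]-.0735; print(sh,z,d[i],'tilt',(.0394-z)/.179)
im=cv2.imread('pics/raw_s10.png')[180:240,215:310]; cv2.imwrite('pics/s10z.png',cv2.resize(im,None,fx=8,fy=8,interpolation=cv2.INTER_CUBIC))
```

```text
0 0.0063 0.24824366217501226 tilt 0.18491620111731844
0.003 0.004900000000000002 0.37953881852297994 tilt 0.19273743016759776
0.006 0.003500000000000003 1.0036281122013138 tilt 0.20055865921787708
```

View pics/s10z.png

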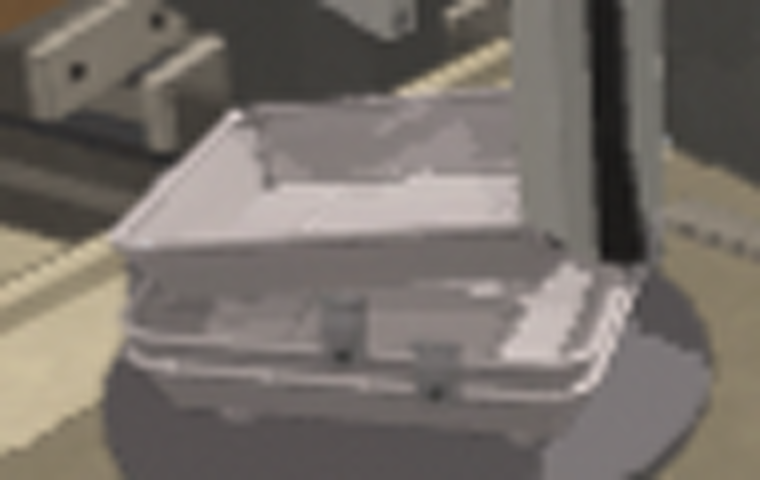

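Tipped about 0.19 rad, with the far corner only about 5 mm above its seat. I'll tip it a bit more for margin, then firm the grip.

```bash
python3 -m crank '{"jaw":[0,0,0,0,0],"travel":[[0.8,-0.2,4],[0.8,-0.2,4],[0,0,0],[0,0,0],[0,0,0]],"yaw":[0,0,0,0,0]}'
python3 -m crank '{"jaw":[0,0,0,0],"travel":[[0,0,0],[0,0,0],[0,0,0],[0,0,0]],"yaw":[0,0,0,0]}' 50
python3 -c "
from h import *; s=shot('scene','s11.png',(200,130,400,270),4); print(s['ft_force'],s['ft_torque'],s['tool_pos'])"
```

```text
t: 11.32
tool_pos: [0.509, 0.2224, 0.1146]
eef_rot: [0.114, 0.993, 0.0, 0.0]
ft_force: [-0.1, -0.3, -0.1]
gripper_width: 0.0098
t: 11.65
tool_pos: [0.5089, 0.2224, 0.1145]
eef_rot: [0.114, 0.993, 0.0, 0.0]
ft_force: [1.7, -0.0, 0.8]
gripper_width: 0.0097
[ 1.7413691  -0.04650597  0.81793399] [-0.00116301 -0.43986504 -0.00134499] [0.50893823 0.22236069 0.11451924]
```

View pics/s11.png

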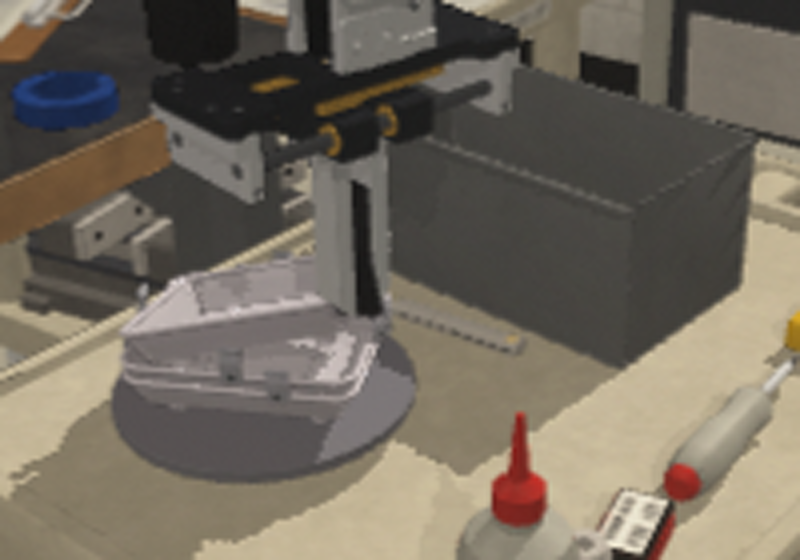

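Step 2 looks met. The far corner now sits slightly low at (185,275), so I'll lift gently and watch for wedging.

```bash
python3 -m crank '{"jaw":[0,0,0,0],"travel":[[0,0,3],[0,0,3],[0,0,4],[0,0,0]],"yaw":[0,0,0,0]}'
python3 -c "
from h import *; s=shot('scene','s12.png',(200,130,400,270),4); print(s['ft_force'],s['ft_torque'],s['tool_pos'])"
```

```text
t: 12.03
tool_pos: [0.5089, 0.2226, 0.1252]
eef_rot: [0.114, 0.993, 0.0, 0.0]
ft_force: [-1.0, -0.4, -2.3]
gripper_width: 0.0096
[-1.01435905 -0.43771476 -2.2918832 ] [ 0.03253024 -0.07733208 -0.04882767] [0.50887596 0.22263001 0.12522052]
```

View pics/s12.png

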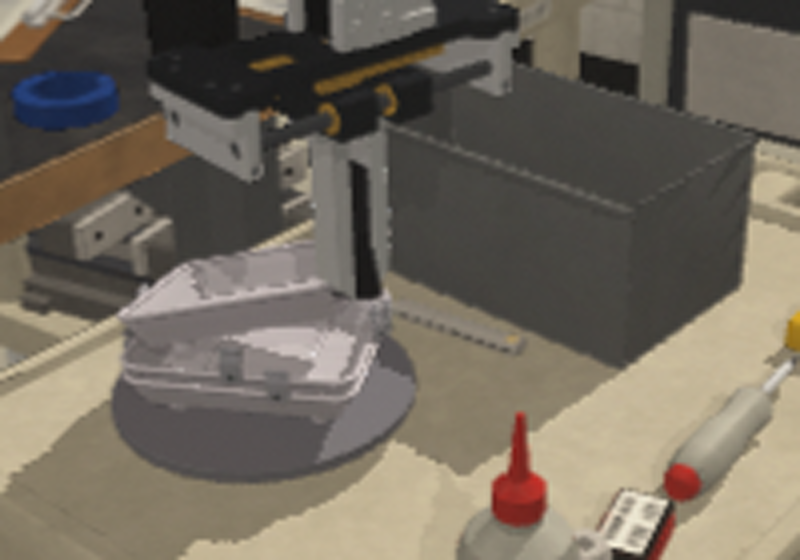

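The tray is coming up freely and the force is about its own weight. Continuing.

```bash
python3 -m crank '{"jaw":[0,0,0,0,0],"travel":[[0,0,5],[0,0,6],[0,0,8],[0,0,10],[0,0,12]],"yaw":[0,0,0,0,0]}' 60
python3 -c "
from h import *; s=shot('scene','s13.png',(200,130,400,270),4); print(s['ft_force'],s['ft_torque'],s['tool_pos'])"
```

```text
t: 12.5
tool_pos: [0.5085, 0.2223, 0.1664]
eef_rot: [0.114, 0.993, -0.0, -0.0]
ft_force: [0.3, 0.2, -0.8]
gripper_width: 0.0096
[ 0.31610872  0.20281927 -0.79351216] [ 0.01790081 -0.11343487 -0.01440256] [0.50854466 0.22228253 0.16643077]
```

View pics/s13.png

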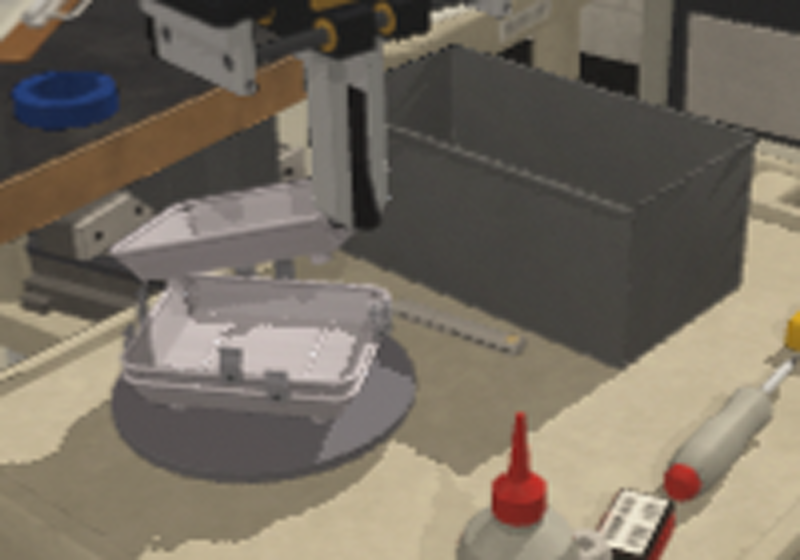

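```bash
python3 -m crank '{"jaw":[0,0,0,0,0],"travel":[[0,0,15],[0,0,20],[0,0,25],[0,0,25],[0,0,25]],"yaw":[0,0,0,0,0]}'
python3 -m crank '{"jaw":[0,0,0,0,0],"travel":[[0,0,25],[0,-5,18],[-2,-15,5],[-2,-20,0],[-2,-22,0]],"yaw":[0,0,0,0,0]}'
python3 -m crank '{"jaw":[0,0,0,0,0],"travel":[[-2,-25,0],[-2,-25,0],[-2,-25,0],[-2,-25,0],[-2,-25,0]],"yaw":[0,0,0,0,0]}'
python3 -m crank '{"jaw":[0,0,0,0,0],"travel":[[-2,-22,0],[-2,-18,0],[0,-12,0],[0,-8,0],[0,0,0]],"yaw":[0,0,0,0,0]}'
python3 -m crank '{"jaw":[0,0,0,0,0],"travel":[[0,0,0],[0,0,0],[0,0,0],[0,0,0],[0,0,0]],"yaw":[0,0,0,0,0]}'
python3 -c "
from h import *; s=shot('scene','s14.png'); shot('top','t14.png');shot('wrist','w14.png')"
```

```text
t: 12.97
tool_pos: [0.5085, 0.2223, 0.2773]
eef_rot: [0.114, 0.993, 0.0, 0.0]
ft_force: [-0.0, -0.1, -1.1]
gripper_width: 0.0096
t: 13.38
tool_pos: [0.5026, 0.1608, 0.3248]
eef_rot: [0.113, 0.994, 0.001, 0.001]
ft_force: [-0.0, -1.1, 0.0]
gripper_width: 0.0094
t: 13.8
tool_pos: [0.4924, 0.0343, 0.3241]
eef_rot: [0.114, 0.993, -0.0, 0.0]
ft_force: [-0.0, 0.0, -0.9]
gripper_width: 0.0096
t: 14.22
tool_pos: [0.4887, -0.0265, 0.3238]
eef_rot: [0.116, 0.993, -0.0, 0.0]
ft_force: [-0.1, 0.2, -1.4]
gripper_width: 0.0098
t: 14.63
tool_pos: [0.4888, -0.024, 0.3235]
eef_rot: [0.114, 0.994, 0.0, 0.0]
ft_force: [0.6, -0.0, -1.7]
gripper_width: 0.0096
```

View pics/s14.png

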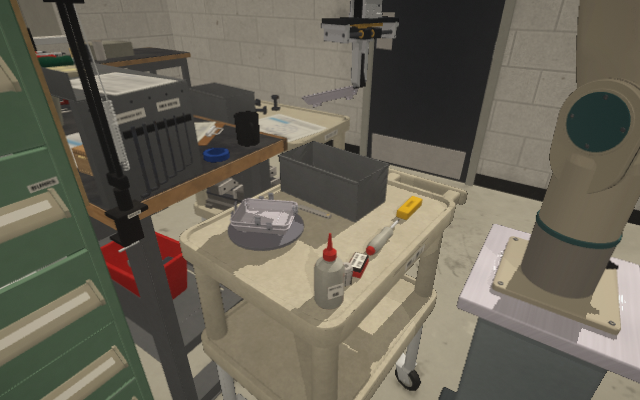

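View pics/t14.png

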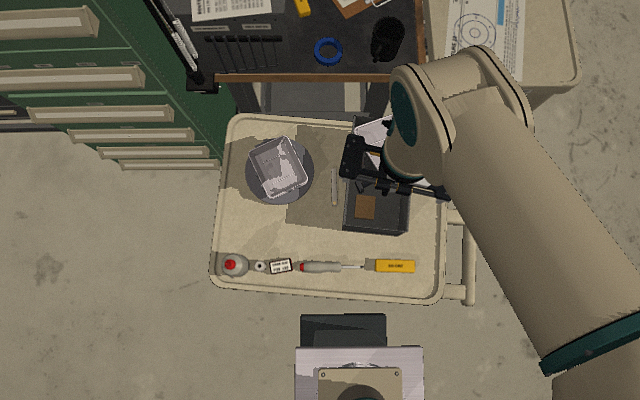

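View pics/w14.png

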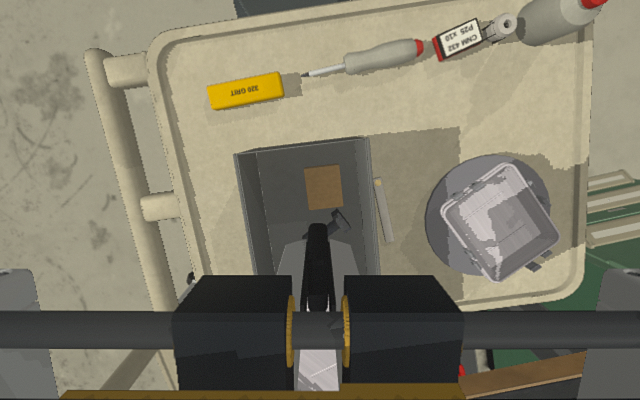

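The tray is held over the bin, the middle tray is seated and the bystanders haven't moved. One settle step, then I'll hand in.

```bash
python3 -m crank '{"jaw":[0,0,0,0],"travel":[[0,0,0],[0,0,0],[0,0,0],[0,0,0]],"yaw":[0,0,0,0]}'
python3 -c "
from h import *; s=sensors.sense(); print(abs(s['joint_velocities']).max()); print(order.hand_in())"
```

```text
t: 15.12
tool_pos: [0.4887, -0.0247, 0.3235]
eef_rot: [0.114, 0.993, 0.0, -0.0]
ft_force: [-0.6, -0.5, -1.4]
gripper_width: 0.0097
0.0019163897872258226
the job is handed in; nothing more can be done
None
```

The bolt is in the bin, the top tray was peeled off by its tab corner, and the tray was held still above the bin when I handed the job in at about 15 s. The hand-in reports no verdict, so what follows are my own checks.

**Bolt:** I gripped it by the shank, let it go in the bin, and then saw it lying between the packed boxes. Part of it still showed in the last wrist picture.

**Peel:** The first lift with a 40 N grip went wrong. The tray came off its clips almost level, tilted only about 0.03 rad. I eased the grip to 5–6 N so the far corner dropped back into the stack, then tipped the tray again. I estimated about 0.19 rad with the far corner roughly 5 mm above its seat, then about 0.3 rad with the corner resting slightly below its seat height. The far corner did not wedge when I lifted it away with a 50–60 N grip.

**Final state:**
- **Grip:** The fingers read 9.7 mm on the 10 mm tab, the measured load was about the tray's weight, and joint speeds were below 0.002 rad/s.
- **Tray position:** I worked it out from the grip pose and estimated tilt, not from a direct measurement. It puts the tray's origin at about (0.568, -0.043), close to the bin centre, and about 0.27 m high. The pictures show it clear of the bin.
- **Rest of the cart:** The middle tray looked level on the turntable, and the oiler, collet, insert box and feeler looked unmoved in the pictures.

**Disagreement:** At the start, the fixed scene camera's positions for the stack and bin were up to about 1 cm off the top camera's. I went by the top and wrist cameras, which agreed to within a few millimetres.

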